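Gauge a coin-counter roller shaft with the ratchet micrometer

ROBOT

A 6-joint arm with a two-finger parallel gripper is mounted at the origin on the work surface. World frame = base frame: x ahead of the robot, y to its left, z up, the work surface at z = 0. Lengths are in m, angles in rad, forces in N, time in s.
With the tool pointing down it reaches from about 0.3 to 0.875 m from the base axis. Payload 6.4 kg.
Tool frame: the origin (TCP) lies midway between the tips of the shut fingers; the grasp point (between the pads) lies ctrl.grip_depth behind it (ctrl.grip_depth is the distance from the TCP to the grasp point, in m); x points along the fingers, y is the direction in which the jaws open and shut, and the axes are right-handed (so a half turn about x gives the same grasp; the last joint's range is limited). The gripper opens to 85 mm and grips with 20 to 120 N. Pads are 22 mm wide; open, the fingers measure 114 mm over their backs; the gripper's body (76 mm by 85 mm) begins 54 mm behind the grasp point. The pads swing forward as they close: fully open they stand 13 mm farther back than shut.
Start: joints at [-1.493, 0.181, 1.607, -0, 1.354, -0.206], TCP at [0.161, -0.552, 0.231] pointing down, gripper open.
Joint ranges: [-2.99, 2.99], [-0.89, 2.07], [0.3, 2.58], [-1.14, 4.28], [0, 2.63], [-3.12, 3.12]. Speed limits (rad/s): [2.57, 2.57, 3.01, 3.14, 3.14, 3.14].

INTERFACE

Orientations are given as a unit quaternion [w, x, y, z].
In Python, from bench import ctrl gives the robot as it stands.
- The arm moves only by the tool carry_out, never from a script. Its argument "motion" is one flat list of numbers, 7 for each row, row after row: the turn, a rotation vector about the tool's x, y, z in degrees, then the shift along the tool's x, y, z in m, then the gripper's target within -1 to 1 (shut at 1, half-way at 0, fully open at -1). A call has 1 to 10 rows; each row shifts and turns the pose as measured when the row begins, along the tool's axes as they then stand; what a row does not reach is not made up. A row lasts 1/10 s, in which the tool goes at most 50 mm and 8.59 degrees, less where a joint would pass 70% of its speed; a pose out of reach is approached as far as the arm can. A call with a gripper value outside its range is refused whole. The fingers move at their own pace and stop on an object; the grip force is fixed at half the most. Time passes only in rows, so rows that do not move let the fingers close. It gives the time, the measured TCP pose, the force and the opening at its end, in the units of the state.
- ctrl.get_obs(): the state, without advancing time (a new reading comes with each control period).
- ctrl.camera(name): name is "scene" or "top"; returns the picture (420x560x3 uint8, blue, green, red); there is no depth.
- ctrl.camera_params(name): a dict with "mtx" (3x3 intrinsics, pixels), "pose" (4x4, takes a point from camera to world coordinates). Camera axes: x right, y down, z forward; pixel columns grow to the right and rows downward; lengths in m; the calibration is good to about 2 mm. A picture is of the moment at which its call begins. camera_params takes no time and is no camera call.
- ctrl.hand_in(): hands the job in, once; it reports no verdict.
Trained networks look in the newest picture that a camera, given by its name, has taken for a name from the list of things; names that differ only in an ending like _2 or _b are one class to them, and where a whole thing is asked for, a point or a joint stands for the part that bears it (a point fixed in the world has none). Each returns a list of dicts, best first, with "conf" (0 to 1); they miss things now and then, are a little off and sometimes report something else, mostly with a low value. They report only what shows in the picture. A call takes as long as a camera call. They do not tell look-alikes from the thing itself.
- ctrl.boxes_of(camera, thing): "point" ([x, y, z] in m, in the coordinates of the camera as it stood for that picture, good to about 4 mm: the middle of the surface that is visible of it).
- ctrl.trace(camera, thing): "pixels" (420x560 bool, what is visible of it).
- ctrl.landmark_of(camera, thing): "point" ([x, y, z] in m, in the coordinates of the camera as it stood for that picture, good to about 4 mm: a listed point, or the origin of a listed thing).
The state is a dict: "time_s": time; "q": joint angles; "dq": joint speeds; "joint_efforts": joint torques, N m; "eef_pos": TCP position; "eef_rot": TCP orientation; "wrist_force": force on the tool from outside, world axes, zero at the start; "torque": the same for the moment, N m; "opening": opening from 0.0 (shut) to 1.0 (fully open).
Only numpy, scipy, OpenCV 4.12 (cv2) and the standard library are available. Lean on these libraries where they do the work, as an engineer would, in place of code of your own. Each camera call takes 0.05 s, during which the arm holds its last target. There are 200 camera calls.

TASK

Check the steel roller shaft for wear in the bench micrometer: lay it in the micrometer's vee and gently slide it fully home against the end stop, let go of it, then turn the small ratchet knob on top clockwise until it has clearly slipped (an eighth of a turn of slip or more) with the shaft clamped under the spindle. Turn it by the ratchet knob, not by the larger thimble below, which would crush the shaft, and do not lean on it; leave the shaft clamped, let go, and leave the other things on the table where they are.

Things in the scene. Friction and masses are not known exactly. Their poses are not given: they have to be found in the camera images.
- gauge: Bench micrometer with upright spindle, fixed to the table: grey base x -40..40, y -75..65 mm, 20 mm high; C-frame column at its +y side (y 31..63, 130 mm high). Origin on the table under the spindle axis, z up. A steel vee block on it (90 degree groove along y, y -75..15, 36 mm wide, top at z 45) passes under the spindle; its -y end is open, with nothing beyond y = -75.
- shaft_home (a point): Where the shaft's centre lies when it is seated in the groove and fully home: x 0, y -55, z 43 mm in the micrometer's frame (same axes; the shaft then lies along y). The groove is 18 mm wide at the top, its bottom at z 36; a seated shaft's top is at z 48, and it overhangs the block by 50 mm at the open -y end, where it can be held.
- thimble_mid (a point): Middle of the plain steel thimble (30 mm diameter, 30 mm high) between frame and ratchet knob, on the spindle axis; fixed to the spindle's thread without any slip, so turning it would overload the shaft.
- stop: Steel end-stop plate of the vee block, 28 mm wide, 8 mm thick, z 30 to 60 mm; its face is at y = +15 mm in the micrometer's frame. The origin and axes are the micrometer's own.
- spindle: Upright measuring spindle, 8 mm diameter, on the micrometer's z axis; origin at the centre of its flat lower face. Starts 2 to 4.5 mm above the top of a seated shaft; goes down 2 mm per radian of thimble turn (thread), together with thimble and ratchet knob. Carries the thimble (30 mm diameter, 30 mm high) and the ratchet knob.
- ratchet_grip (a point): Grip place of the ratchet knob, on the spindle axis, 24 mm above the thimble, 14 mm below the knob's top. Fluted dark cylinder, 22 mm diameter, 38 mm high, topmost part (top starts 211 to 214 mm up). Turns endlessly, so in several grasps, at about 0.03 Nm; sinks 2 mm per rad clockwise until the spindle meets the shaft; then slips at about 0.05 Nm with 10 to 15 N on the shaft. Anticlockwise it raises.
- ratchet_knob (a joint): How far the ratchet knob has slipped with respect to the thimble (rad), positive clockwise from above; 0 at the start, stays near 0 while the knob carries the thimble along, grows while it slips.
- shaft_center (a point): Centre of the loose roller shaft, a plain round steel bar 10 mm in diameter and 140 mm long, about 60 to 120 g, both ends alike; the axis is y. At the start it lies level on the rest, 32 mm above the table.
- shaft: The same shaft; origin at its centre, y along it.
- rest: Fixed grey plastic rest, base 60 x 64 mm, 6 mm thick, with two vee saddles (26 mm wide, 8 mm thick, 33 mm high) at 22 mm either side of the middle, carrying the shaft along its y. Origin under its middle. Each end of the shaft overhangs the base by 38 mm; it may be gripped there, 48 mm from its centre.
- bowl: Bystander: steel bowl, 190 mm across, 65 mm high; origin under its middle.
- coin_bin: Bystander: blue open bin, 160 x 220 x 80 mm; origin under its middle.
- coin_tube: Bystander: upright paper coin roll, 30 mm diameter, 70 mm high; origin under its middle.
- terminal: Bystander: white plastic terminal, 110 x 160 x 45 mm; origin under its middle.
There are look-alikes about, which are no part of the job. What is shaped like the gauge but green is not meant. Of the things shaped like the shaft, the bare steel one is meant.

How it is judged:
By the outcome, as a careful person would: the job done as asked, in the order asked, and still so for the second after the job is handed in, with the robot touching nothing.
It also fails if it takes over 72 s, if anything falls off the work surface, if the arm or the gripper's body presses on something with over 40 N, if the wrist force passes 120 N, or if a joint passes its speed limit or range.

## Working session

There is one attempt and no reset: what is moved stays moved. The work goes in short steps, Python scripts to look and compute and a tool call to move; the robot and the scene stay as the last step left them, time stands still between calls to the robot, and variables do not carry over. Pictures are saved under pics/ and viewed, about 8 in all and at most 12, crops included, and the job is handed in when it is done.

Besides the shell and the picture viewer there is one more tool, called as name(argument=value, ...) on one line, values as JSON. carry_out: Moves the arm, as the interface text tells. Its arguments: {"type":"object","properties":{"motion":{"type":"array"}},"required":["motion"]}

```bash
mkdir -p pics; ls; cat > h.py <<'E'
import numpy as np, cv2
from bench import ctrl
from scipy.spatial.transform import Rotation as R
def w(cam,p):
    T=np.array(ctrl.camera_params(cam)["pose"]); return (T@np.r_[p,1])[:3]
def px(cam,P):
    c=ctrl.camera_params(cam);T=np.linalg.inv(np.array(c["pose"]));q=np.array(c["mtx"])@(T@np.r_[P,1])[:3];return q[:2]/q[2]
E
python3 - <<'E'
from h import *
np.set_printoptions(precision=4,suppress=True)
for c in ("scene","top"):
    im=ctrl.camera(c);cv2.imwrite(f"pics/{c}0.png",im)
    print(c,ctrl.camera_params(c))
    for t in ("gauge","shaft_center","shaft_home","ratchet_grip","rest","stop","spindle","thimble_mid"):
        for d in ctrl.landmark_of(c,t): print(c,t,round(d["conf"],2),w(c,d["point"]),px(c,w(c,d["point"])).round())
o=ctrl.get_obs();print(o);print(ctrl.grip_depth)
E
```

```text
pics
scene {'mtx': array([[456.1371,   0.    , 278.2982],
       [  0.    , 456.1371, 207.2023],
       [  0.    ,   0.    ,   1.    ]]), 'pose': array([[ 0.1122,  0.589 , -0.8003,  1.5614],
       [ 0.9935, -0.0513,  0.1016, -0.1532],
       [ 0.0188, -0.8065, -0.591 ,  0.8779],
       [ 0.    ,  0.    ,  0.    ,  1.    ]])}
scene gauge 0.89 [ 0.5644  0.0899 -0.0043] [317. 245.]
scene gauge 0.76 [ 0.4009  0.1405 -0.0055] [323. 211.]
scene shaft_center 0.63 [ 0.3576 -0.252   0.0071] [201. 207.]
scene shaft_center 0.46 [ 0.4876 -0.2168  0.031 ] [211. 225.]
scene shaft_home 0.9 [0.3854 0.0889 0.0456] [307. 197.]
scene shaft_home 0.74 [0.5545 0.0308 0.0411] [297. 232.]
scene shaft_home 0.33 [ 0.5668  0.0849 -0.0021] [315. 245.]
scene ratchet_grip 0.47 [0.5652 0.0847 0.1967] [320. 189.]
scene ratchet_grip 0.46 [0.3988 0.1459 0.1979] [330. 156.]
scene rest 0.67 [ 0.4912 -0.2105  0.0014] [214. 234.]
scene rest 0.25 [ 0.6261 -0.4372 -0.0041] [130. 271.]
scene stop 0.59 [ 0.3995  0.1393 -0.003 ] [323. 211.]
scene stop 0.45 [ 0.5645  0.0846 -0.002 ] [315. 245.]
scene spindle 0.69 [0.5582 0.09
[... 1041 characters left out ...]
52 0.0005] [145. 180.]
top spindle 0.7 [0.4037 0.1399 0.0555] [233. 263.]
top spindle 0.61 [0.5656 0.0863 0.0508] [253. 204.]
top thimble_mid 0.7 [0.3965 0.1431 0.1676] [226. 266.]
top thimble_mid 0.51 [0.5659 0.0868 0.1608] [249. 199.]
{'time_s': 0.9, 'q': array([-1.4933,  0.1808,  1.607 , -0.    ,  1.3538, -0.2063]), 'dq': array([-0.0001,  0.001 ,  0.0002,  0.0022,  0.0013, -0.0009]), 'joint_efforts': array([ -0.0007, -44.4844, -35.1686,  -0.0003,   0.0005,  -0.    ]), 'eef_pos': array([ 0.161 , -0.552 ,  0.2313]), 'eef_rot': array([-0.1, -0.7, -0.1,  0.7]), 'wrist_force': array([ 0.3624,  0.9654, -0.7911]), 'torque': array([-0.0501,  0.0467, -0.0007]), 'opening': 1.000390943177727}
0.0187
```

View pics/scene0.png

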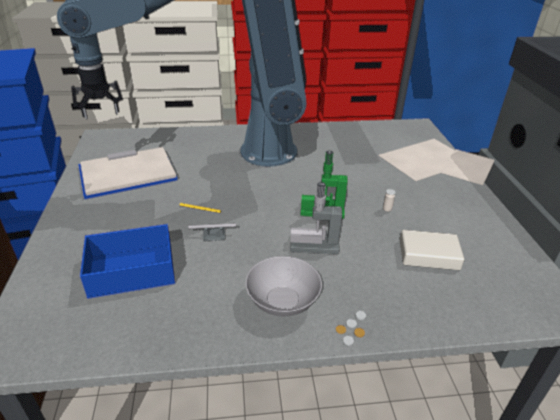

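View pics/top0.png

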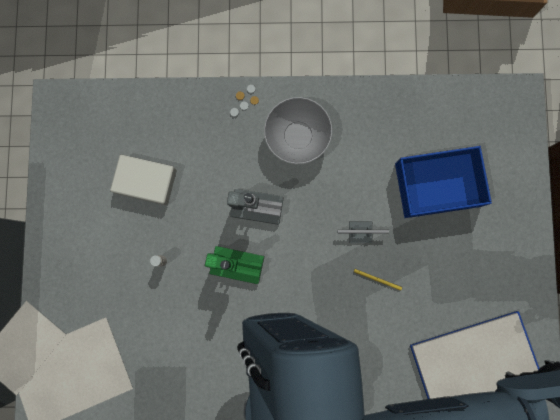

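Candidates: shafts are the steel bar on the rest (top 362,231) and the yellow bar on the table (377,280). Gauges are grey (253,205) and green (235,265). I choose the steel bar and the grey gauge, and check them in a close crop.

```bash
python3 - <<'E'
from h import *
np.set_printoptions(precision=4,suppress=True)
im=cv2.imread("pics/top0.png")[180:290,215:405]
cv2.imwrite("pics/crop1.png",cv2.resize(im,None,fx=4.2,fy=4.2,interpolation=cv2.INTER_CUBIC))
def ray(c,u,z):
    C=ctrl.camera_params(c);T=np.array(C["pose"]);d=T[:3,:3]@np.linalg.inv(np.array(C["mtx"]))@np.r_[u,1];return T[:3,3]+d*(z-T[2,3])/d[2]
for t in ("shaft","gauge","rest"):
  for d in ctrl.trace("top",t):
    m=d["pixels"].astype(np.uint8);pts=cv2.findNonZero(m)
    if pts is None: continue
    r=cv2.minAreaRect(pts);b=cv2.boxPoints(r);print(t,round(d["conf"],2),r)
    if t=="shaft":
        e=sorted(b.tolist());a=np.mean(e[:2],0);z=np.mean(e[2:],0);A,Z=ray("top",a,.032),ray("top",z,.032);print(A,Z,(A+Z)/2,np.linalg.norm(A-Z),np.degrees(np.arctan2(-(A-Z)[0],(A-Z)[1])))
E
```

```text
shaft 0.67 ((377.5, 279.0), (48.46648406982422, 4.085296630859375), 21.801406860351562)
[ 0.384  -0.1913  0.032 ] [ 0.3351 -0.3125  0.032 ] [ 0.3595 -0.2519  0.032 ] 0.13071796788823736 -21.993396370495056
shaft 0.55 ((363.0, 231.0), (4.0, 50.0), 90.0)
[ 0.4911 -0.1465  0.032 ] [ 0.4904 -0.284   0.032 ] [ 0.4908 -0.2152  0.032 ] 0.1375849147971656 -0.27570776100676425
gauge 0.89 ((234.0762176513672, 263.7800598144531), (56.93232727050781, 29.64742660522461), 13.392498016357422)
gauge 0.75 ((253.89080810546875, 205.6825408935547), (55.21768569946289, 28.31979751586914), 9.090276718139648)
rest 0.67 ((360.0, 231.5), (21.0, 22.0), 90.0)
```

View pics/crop1.png

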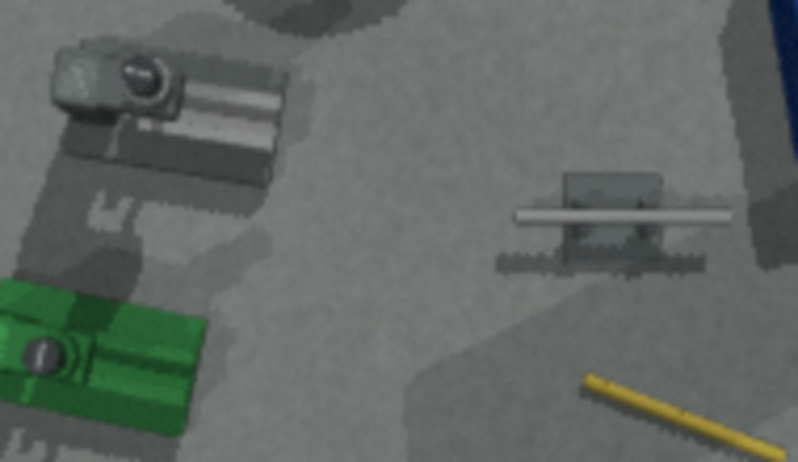

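Crop confirms it: the bare steel bar lies on the grey rest, along world y (crop y≈215, x 515–730). The grey gauge has its groove opening right (−y), yawed about −8°. Next I work out the approach.

```bash
cat >> h.py <<'E'
np.set_printoptions(precision=4,suppress=True)
def st():
    o=ctrl.get_obs();q=np.array(o["eef_rot"])
    r=R.from_quat(np.r_[q[1:],q[0]]);return o,np.array(o["eef_pos"]),r
def down(yaw,flip=1):
    # jaw axis y = flip*(world x rotated by yaw)
    X=np.array([0,0,-1.]);Y=flip*np.array([np.cos(yaw),np.sin(yaw),0]);return R.from_matrix(np.c_[X,Y,np.cross(X,Y)])
def plan(pos,rot,n):
    o,p,r=st();d=(r.inv()*rot).as_rotvec()
    for i in range(n):
        ri=r*R.from_rotvec(d*i/n);s=ri.inv().apply((np.array(pos)-p)/n)
        print(np.round(np.degrees(d/n),2).tolist(),np.round(s,4).tolist())
def show():
    o,p,r=st();M=r.as_matrix();print("t",round(o["time_s"],2),"p",p,"jaw yaw",np.degrees(np.arctan2(M[1,1],M[0,1])).round(2),"X",M[:,0],"F",o["wrist_force"],"T",o["torque"],"q",np.array(o["q"]),"op",round(o["opening"],3))
E
python3 - <<'E'
from h import *
show();print(st()[0]["eef_rot"].tolist())
for f in (1,-1): print(f,np.degrees((st()[2].inv()*down(0,f)).as_rotvec()))
plan([.4905,-.261,.10],down(0),12) if 0 else None
f=min((1,-1),key=lambda f:(st()[2].inv()*down(0,f)).magnitude())
plan([.4905,-.261,.10],down(0,f),10)
E
```

```text
t 1.05 p [ 0.161  -0.552   0.2313] jaw yaw -73.74 X [-0.  0. -1.] F [-0.0612 -0.5251 -0.1766] T [ 0.0034  0.0256 -0.0252] q [-1.4933  0.1808  1.607  -0.      1.3538 -0.2063] op 0.999
[-0.10001223688310847, -0.6999905842673465, -0.10001479447886015, 0.7000055537608593]
1 [-73.7376   0.0008   0.0011]
-1 [106.2624   0.0012  -0.0008]
[-7.37, 0.0, 0.0] [0.0131, -0.0187, -0.0398]
[-7.37, 0.0, 0.0] [0.0131, -0.0135, -0.0419]
[-7.37, 0.0, 0.0] [0.0131, -0.008, -0.0432]
[-7.37, 0.0, 0.0] [0.0131, -0.0024, -0.0439]
[-7.37, 0.0, 0.0] [0.0131, 0.0033, -0.0438]
[-7.37, 0.0, 0.0] [0.0131, 0.0089, -0.043]
[-7.37, 0.0, 0.0] [0.0131, 0.0143, -0.0416]
[-7.37, 0.0, 0.0] [0.0131, 0.0196, -0.0394]
[-7.37, 0.0, 0.0] [0.0131, 0.0245, -0.0365]
[-7.37, 0.0, 0.0] [0.0131, 0.0289, -0.0331]
```

carry_out(motion=[-7.4, 0, 0, 0.013, -0.019, -0.04, 0, -7.4, 0, 0, 0.013, -0.0135, -0.042, 0, -7.4, 0, 0, 0.013, -0.008, -0.043, 0, -7.4, 0, 0, 0.013, -0.0025, -0.044, 0, -7.4, 0, 0, 0.013, 0.0035, -0.044, 0, -7.4, 0, 0, 0.013, 0.009, -0.043, 0, -7.4, 0, 0, 0.013, 0.0145, -0.0415, 0, -7.4, 0, 0, 0.013, 0.0195, -0.0395, 0, -7.4, 0, 0, 0.013, 0.0245, -0.0365, 0, -7.4, 0, 0, 0.013, 0.029, -0.033, 0])

```text
time_s: 2.05
eef_pos: [0.4937, -0.2519, 0.0992]
eef_rot: [0.515, 0.487, 0.507, -0.491]
wrist_force: [0.9, -1.0, -0.1]
opening: 0.5
```

```bash
python3 - <<'E'
from h import *
show();plan([.4905,-.261,.06],down(0),3)
im=ctrl.camera("scene");u,v=px("scene",[.49,-.23,.05]).astype(int)
cv2.imwrite("pics/s1.png",cv2.resize(im[v-60:v+50,u-75:u+75],None,fx=5,fy=5,interpolation=cv2.INTER_CUBIC))
print(u,v,px("scene",[.4905,-.143,.032]),px("scene",[.4905,-.283,.032]))
E
```

```text
t 2.05 p [ 0.4937 -0.2519  0.0992] jaw yaw 2.52 X [ 0.0037 -0.0123 -0.9999] F [ 0.8994 -1.0338 -0.1023] T [-0.0074 -0.0501  0.0149] q [-0.6818  0.2859  1.7705 -0.0082  1.0746 -0.7219] op 0.5
[0.84, 0.24, -0.07] [0.0131, -0.0012, 0.0028]
[0.84, 0.24, -0.07] [0.0131, -0.0012, 0.0029]
[0.84, 0.24, -0.07] [0.0131, -0.0011, 0.003]
206 220 [235.9952 224.2807] [188.333  226.8981]
```

View pics/s1.png

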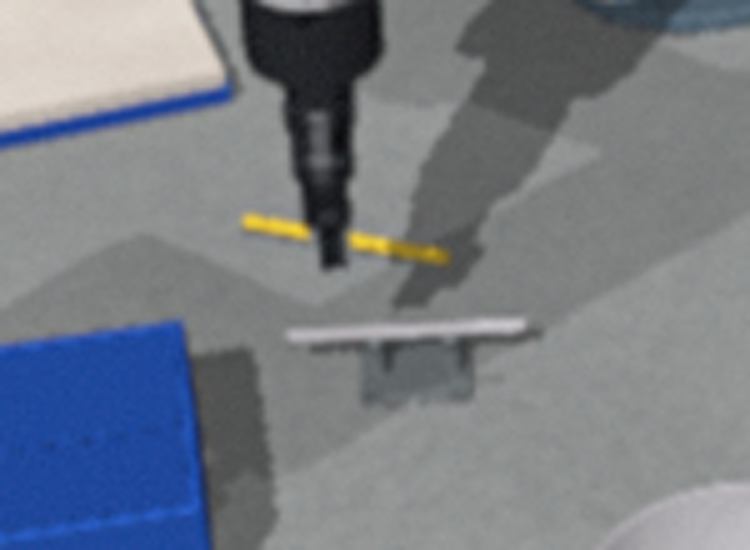

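The shaft ends at (188.6,227) and (236,225) agree with the prediction within a pixel. The finger is above the −y overhang, clear of the rest. Descending.

carry_out(motion=[0.84, 0.24, 0, 0.013, -0.0012, 0.003, 0, 0.84, 0.24, 0, 0.013, -0.0012, 0.003, 0, 0.84, 0.24, 0, 0.013, -0.001, 0.003, 0, 0, 0, 0, 0.015, 0, 0, 0, 0, 0, 0, 0.015, 0, 0, 0, 0, 0, 0, 0.012, 0, 0, 0])

```text
time_s: 2.7
eef_pos: [0.4921, -0.2593, 0.0105]
eef_rot: [0.5, 0.502, 0.5, -0.498]
wrist_force: [0.0, -0.6, -1.1]
opening: 0.499
```

```bash
python3 - <<'E'
from h import *
show();plan([.4905,-.261,.0145],down(0),2)
E
```

```text
t 2.7 p [ 0.4921 -0.2593  0.0105] jaw yaw -0.05 X [ 0.004   0.0044 -1.    ] F [ 0.0232 -0.5938 -1.1019] T [-0.017   0.0187 -0.0555] q [-0.7018  0.4395  1.7844  0.0075  0.9175 -0.7056] op 0.499
[-0.02, -0.13, -0.11] [-0.002, -0.0008, 0.0009]
[-0.02, -0.13, -0.11] [-0.002, -0.0008, 0.0009]
```

carry_out(motion=[0, -0.13, 0, -0.003, -0.0008, 0.001, 0, 0, -0.13, -0.1, -0.002, -0.0008, 0.001, 0.3, 0, 0, 0, 0, 0, 0, 1, 0, 0, 0, 0, 0, 0, 1, 0, 0, 0, 0, 0, 0, 1, 0, 0, 0, 0, 0, 0, 1, 0, 0, 0, 0, 0, 0, 1, 0, 0, 0, 0, 0, 0, 1])

```text
time_s: 3.5
eef_pos: [0.489, -0.2642, 0.0161]
eef_rot: [0.499, 0.502, 0.497, -0.501]
wrist_force: [-0.2, 0.3, 0.1]
opening: 0.091
```

```bash
python3 - <<'E'
from h import *
show()
E
```

```text
t 3.5 p [ 0.489  -0.2642  0.0161] jaw yaw -0.38 X [ 0.0024 -0.001  -1.    ] F [-0.1622  0.2601  0.0504] T [-0.0325  0.0431 -0.016 ] q [-0.7094  0.4282  1.7858  0.001   0.9252 -0.7033] op 0.091
```

carry_out(motion=[0, 0, 0, -0.006, 0, 0, 1, 0, 0, 0, -0.015, 0, 0, 1, 0, 0, 0, -0.025, 0, 0, 1, 0, 0, 0, -0.02, 0, 0, 1, 0, 0, 0, 0, 0, 0, 1])

```text
time_s: 4.0
eef_pos: [0.4889, -0.2638, 0.0871]
eef_rot: [0.499, 0.502, 0.498, -0.501]
wrist_force: [-0.6, 0.3, -0.3]
opening: 0.092
```

```bash
python3 - <<'E'
from h import *
show();y=np.radians(-8);g=np.array([.5637,.0872]);e=np.array([np.sin(-y),np.cos(y)])
plan([*(g-.152*e),.080],down(y),10)
E
```

```text
t 4.0 p [ 0.4889 -0.2638  0.0871] jaw yaw -0.35 X [ 0.0019 -0.0006 -1.    ] F [-0.5921  0.2988 -0.2786] T [-0.0321 -0.0181 -0.0132] q [-0.7089  0.3108  1.7672  0.0009  1.0617 -0.7032] op 0.092
[0.77, 0.0, -0.01] [0.0007, 0.0052, -0.0201]
[0.77, 0.0, -0.01] [0.0007, 0.005, -0.0201]
[0.77, 0.0, -0.01] [0.0007, 0.0047, -0.0202]
[0.77, 0.0, -0.01] [0.0007, 0.0044, -0.0203]
[0.77, 0.0, -0.01] [0.0007, 0.0042, -0.0203]
[0.77, 0.0, -0.01] [0.0007, 0.0039, -0.0204]
[0.77, 0.0, -0.01] [0.0007, 0.0036, -0.0204]
[0.77, 0.0, -0.01] [0.0007, 0.0033, -0.0205]
[0.77, 0.0, -0.01] [0.0007, 0.0031, -0.0205]
[0.77, 0.0, -0.01] [0.0007, 0.0028, -0.0206]
```

carry_out(motion=[0.77, 0, 0, 0.0007, 0.005, -0.02, 1, 0.77, 0, 0, 0.0007, 0.005, -0.02, 1, 0.77, 0, 0, 0.0007, 0.0047, -0.02, 1, 0.77, 0, 0, 0.0007, 0.0044, -0.02, 1, 0.77, 0, 0, 0.0007, 0.0042, -0.02, 1, 0.77, 0, 0, 0.0007, 0.004, -0.02, 1, 0.77, 0, 0, 0.0007, 0.0036, -0.02, 1, 0.77, 0, 0, 0.0007, 0.0033, -0.02, 1, 0.77, 0, 0, 0.0007, 0.003, -0.02, 1, 0.77, 0, 0, 0.0007, 0.003, -0.02, 1])

```text
time_s: 5.0
eef_pos: [0.5433, -0.0623, 0.0793]
eef_rot: [0.462, 0.536, 0.459, -0.536]
wrist_force: [0.5, 0.3, -0.6]
opening: 0.092
```

```bash
python3 - <<'E'
from h import *
show()
for c in("top","scene"):
    im=ctrl.camera(c);u,v=px(c,[.555,.02,.06]).astype(int)
    cv2.imwrite(f"pics/{c}2.png",cv2.resize(im[v-40:v+40,u-55:u+55],None,fx=7,fy=7,interpolation=cv2.INTER_CUBIC));print(c,u-55,v-40)
E
cd pics; python3 -c "
import cv2,numpy as np
a,b=cv2.imread('top2.png'),cv2.imread('scene2.png');cv2.imwrite('both2.png',cv2.resize(np.vstack([a,b]),(412,600)) if 0 else np.hstack([cv2.resize(a,(400,291)),cv2.resize(b,(400,291))]))"
```

```text
t 5.0 p [ 0.5433 -0.0623  0.0793] jaw yaw -8.65 X [ 0.003  -0.0031 -1.    ] F [ 0.5166  0.2755 -0.5853] T [-0.0315 -0.0009  0.0104] q [-0.3301  0.3051  1.7939 -0.0023  1.0387 -0.178 ] op 0.092
top 222 167
scene 238 187
```

View pics/top2.png

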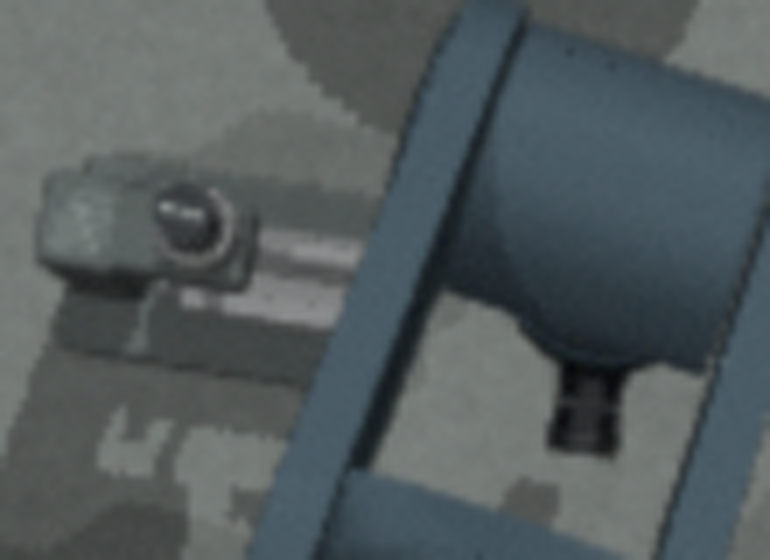

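View pics/scene2.png

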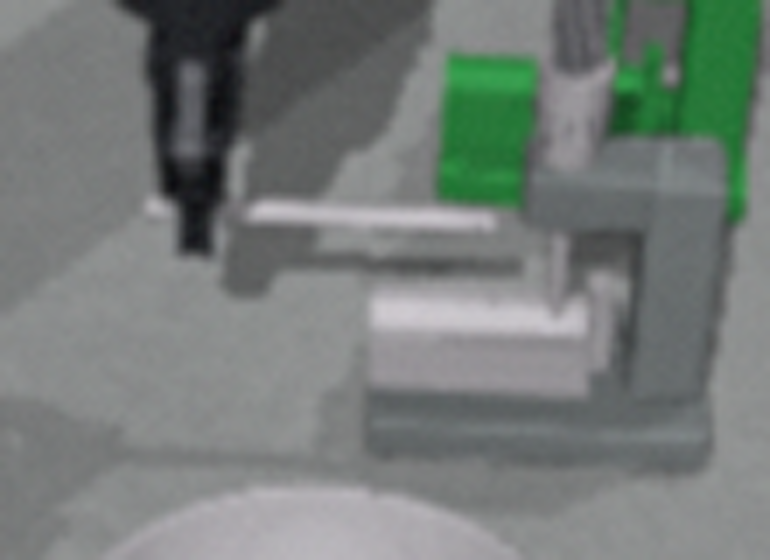

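Scene crop: the shaft is level at crop (150–495, 205–222), in front of the spindle, with the vee block top at (370–590, 292–330). The arm hides the groove in the top view, so I fit the gauge pose from the corners already seen.

```bash
cat > fit.py <<'E'
from h import *
from scipy.optimize import least_squares
F=[("scene",(40,-75,0),(290.4,251.6)),("scene",(40,65,0),(338.4,253.9)),("scene",(18,-75,45),(290.6,234.1)),("scene",(18,15,45),(322.3,234.6)),("scene",(-18,-75,45),(291.1,228.7)),
("top",(-40,-75,20),(278.8,224)),("top",(18,-75,45),(282.1,202.6)),("top",(-18,-75,45),(279.8,215.2)),("top",(40,-75,20),(284,196.2)),("top",(-40,65,20),(230.5,216.9))]
def W(s,g):
    a=np.radians(s[2]);g=np.array(g)/1e3;return np.array([s[0]+np.cos(a)*g[0]-np.sin(a)*g[1],s[1]+np.sin(a)*g[0]+np.cos(a)*g[1],g[2]])
res=lambda s:np.concatenate([px(c,W(s,g))-u for c,g,u in F])
r=least_squares(res,[.5637,.0872,-8],x_scale=[.01,.01,1],loss="soft_l1")
print(r.x,np.round(res(r.x).reshape(-1,2),1).tolist())
o,p,rt=st();a=np.radians(-8.65);e=np.array([-np.sin(a),np.cos(a)])
print("shaft end pred",px("scene",[*(p[:2]+.12*e),p[2]+.016]),"seen 308.7 218.7")
E
python3 fit.py
```

```text
[ 0.5627  0.0858 -8.3715] [[-0.7, 0.3], [0.0, -0.2], [-0.3, 0.8], [-0.5, 1.5], [-0.7, -1.7], [0.1, 0.0], [-0.5, -0.0], [-0.1, 0.2], [-1.0, -0.2], [-0.8, 0.1]]
shaft end pred [307.6152 218.3418] seen 308.7 218.7
```

```bash
cat >> h.py <<'E'
G=np.array([.563,.0865]);YA=np.radians(-8.3);EY=np.array([-np.sin(YA),np.cos(YA)]);EX=np.array([np.cos(YA),np.sin(YA)])
def gl():
    p=st()[1];d=p[:2]-G;print("gauge xy mm",d@EX*1e3,d@EY*1e3,"z",p[2]*1e3)
def at(x,y,z): return [*(G+x*EX+y*EY),z]
E
python3 - <<'E'
from h import *
gl();plan(at(0,-.147,.040),down(YA),3)
E
```

```text
gauge xy mm 1.807342890354429 -148.78107780027676 z 79.15047945132194
[-0.06, 0.04, -0.06] [0.013, -0.0006, -0.0006]
[-0.06, 0.04, -0.06] [0.013, -0.0006, -0.0006]
[-0.06, 0.04, -0.06] [0.013, -0.0006, -0.0006]
```

carry_out(motion=[-0.06, 0, 0, 0.013, -0.0006, -0.0006, 1, 0, 0.1, -0.1, 0.013, -0.0006, -0.0006, 1, 0, 0, 0, 0.013, -0.0006, -0.0006, 1, 0, 0, 0, 0.003, 0, 0, 1, 0, 0, 0, 0.003, 0, 0, 1, 0, 0, 0, 0.0015, 0, 0, 1])

```text
time_s: 5.7
eef_pos: [0.5396, -0.0611, 0.0266]
eef_rot: [-0.461, -0.535, -0.462, 0.536]
wrist_force: [0.5, -0.2, -0.6]
opening: 0.095
```

```bash
python3 - <<'E'
from h import *
show();gl()
im=ctrl.camera("scene");cv2.imwrite("pics/s3.png",cv2.resize(im[187:267,238:348],None,fx=7,fy=7,interpolation=cv2.INTER_CUBIC))
E
```

```text
t 5.7 p [ 0.5396 -0.0611  0.0266] jaw yaw -8.5 X [-0.0024 -0.     -1.    ] F [ 0.4577 -0.2447 -0.6146] T [ 0.0266 -0.0074  0.0275] q [-0.331   0.3899  1.8136 -0.001   0.9403 -0.1821] op 0.095
gauge xy mm -1.83584988365587 -149.47606936676084 z 26.623212205072992
```

View pics/s3.png

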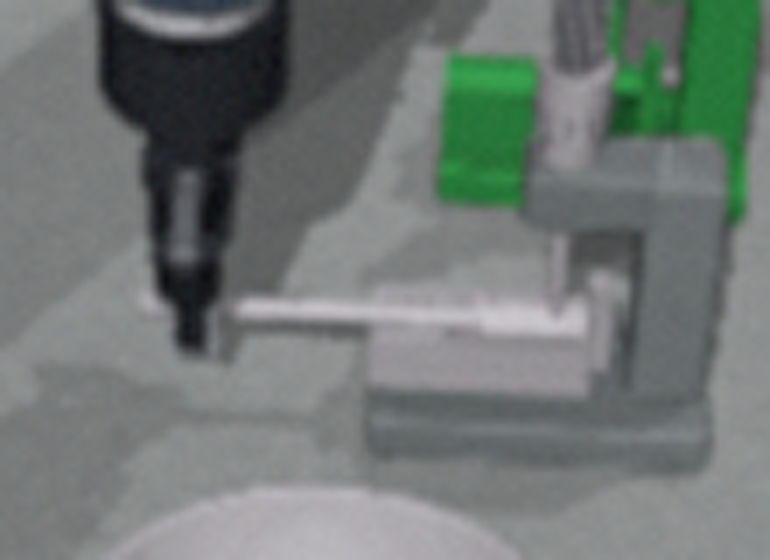

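The shaft lies along the groove line over the block, with its end at about crop (480,318), short of the spindle at (555,290). I feel for contact.

carry_out(motion=[0, 0, 0, 0, 0.0012, 0, 1, 0, 0, 0, 0.0006, 0, 0, 1, 0, 0, 0, 0.0006, 0, 0, 1])

```text
time_s: 6.05
eef_pos: [0.5416, -0.0617, 0.0264]
eef_rot: [-0.462, -0.535, -0.462, 0.536]
wrist_force: [-0.1, 0.2, 0.3]
opening: 0.094
```

```bash
python3 - <<'E'
from h import *
show();gl()
E
```

```text
t 6.05 p [ 0.5416 -0.0617  0.0264] jaw yaw -8.5 X [-0.0009 -0.0006 -1.    ] F [-0.1378  0.1785  0.3186] T [0.0264 0.1822 0.1007] q [-0.3308  0.3932  1.8095 -0.001   0.9395 -0.1819] op 0.094
gauge xy mm 0.2525702186320681 -149.76986894970102 z 26.353113588251098
```

carry_out(motion=[0, 0, 0, 0.001, 0, 0, 1, 0, 0, 0, 0.001, 0, 0, 1, 0, 0, 0, 0, 0, 0, 1])

```text
time_s: 6.35
eef_pos: [0.5419, -0.0618, 0.0251]
eef_rot: [-0.462, -0.535, -0.462, 0.536]
wrist_force: [-1.0, -0.4, 1.3]
opening: 0.089
```

```bash
python3 - <<'E'
from h import *
show();gl()
E
```

```text
t 6.35 p [ 0.5419 -0.0618  0.0251] jaw yaw -8.47 X [-0.0003 -0.001  -1.    ] F [-0.9578 -0.3962  1.283 ] T [0.1065 0.2516 0.1206] q [-0.3307  0.3955  1.8096 -0.0013  0.9364 -0.1821] op 0.089
gauge xy mm 0.5204594455286216 -149.80532255144135 z 25.089236040299117
```

Contact is on the +x flank (Fx≈−1 N, Fz +1.3 N). I ease over slightly and start to slide.

carry_out(motion=[0, 0, 0, 0, -0.0012, 0, 1, 0, 0, 0, 0, 0, -0.003, 1, 0, 0, 0, 0, 0, -0.003, 1, 0, 0, 0, 0, 0, -0.003, 1])

```text
time_s: 6.75
eef_pos: [0.5421, -0.0526, 0.0252]
eef_rot: [-0.462, -0.535, -0.461, 0.536]
wrist_force: [-1.5, -0.4, 0.9]
opening: 0.089
```

```bash
python3 - <<'E'
from h import *
show();gl()
E
```

```text
t 6.75 p [ 0.5421 -0.0526  0.0252] jaw yaw -8.5 X [ 0.0001 -0.0015 -1.    ] F [-1.5442 -0.4038  0.8857] T [-0.0945  0.2102  0.0779] q [-0.3139  0.3938  1.8119 -0.0017  0.9354 -0.1646] op 0.089
gauge xy mm -0.6067433256594021 -140.65095407995406 z 25.196358820923088
```

carry_out(motion=[0, 0, 0, 0, -0.001, -0.003, 1, 0, 0, 0, 0, 0, -0.004, 1, 0, 0, 0, 0, 0, -0.004, 1, 0, 0, 0, 0, 0, 0, 1])

```text
time_s: 7.15
eef_pos: [0.5434, -0.0398, 0.0252]
eef_rot: [0.462, 0.536, 0.461, -0.536]
wrist_force: [-0.2, 0.4, 0.5]
opening: 0.089
```

```bash
python3 - <<'E'
from h import *
show();gl()
im=ctrl.camera("scene");cv2.imwrite("pics/s4.png",cv2.resize(im[205:245,278:343],None,fx=11,fy=11,interpolation=cv2.INTER_CUBIC))
E
```

```text
t 7.15 p [ 0.5434 -0.0398  0.0252] jaw yaw -8.48 X [ 0.0014 -0.0013 -1.    ] F [-0.2439  0.3998  0.4875] T [ 0.0597 -0.0016  0.0227] q [-0.2906  0.3934  1.8124 -0.001   0.9341 -0.1419] op 0.089
gauge xy mm -1.159382475313307 -127.82043037238397 z 25.21167796668258
```

View pics/s4.png

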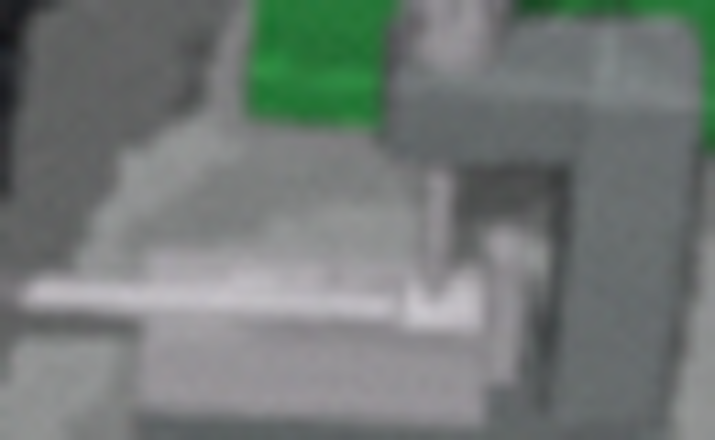

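The shaft end at crop (405,305) sits in the groove just before the spindle (435). Forces are low, so I slide on.

carry_out(motion=[0, 0, 0, 0, 0, -0.003, 1, 0, 0, 0, 0, 0, -0.003, 1, 0, 0, 0, 0, 0, -0.003, 1, 0, 0, 0, 0, 0, 0, 1])

```text
time_s: 7.6
eef_pos: [0.5448, -0.0305, 0.0252]
eef_rot: [0.462, 0.536, 0.461, -0.536]
wrist_force: [-0.1, 0.4, 0.4]
opening: 0.092
```

```bash
python3 - <<'E'
from h import *
show();gl()
E
```

```text
t 7.6 p [ 0.5448 -0.0305  0.0252] jaw yaw -8.5 X [ 0.0013 -0.0014 -1.    ] F [-0.1057  0.4049  0.3513] T [ 0.0214 -0.0232 -0.03  ] q [-0.2729  0.395   1.8102 -0.0012  0.9348 -0.1239] op 0.092
gauge xy mm -1.0984487370933413 -118.38370885332705 z 25.190005261133763
```

carry_out(motion=[0, 0, 0, 0, 0, -0.003, 1, 0, 0, 0, 0, 0, -0.003, 1, 0, 0, 0, 0, 0, -0.0015, 1, 0, 0, 0, 0, 0, -0.001, 1])

```text
time_s: 8.0
eef_pos: [0.5463, -0.0216, 0.0253]
eef_rot: [-0.462, -0.536, -0.461, 0.536]
wrist_force: [-0.8, -1.0, -1.0]
opening: 0.09
```

```bash
python3 - <<'E'
from h import *
show();gl()
E
```

```text
t 8.0 p [ 0.5463 -0.0216  0.0253] jaw yaw -8.51 X [ 0.0014 -0.0017 -1.    ] F [-0.7776 -1.0267 -0.9569] T [-0.0935  0.0234 -0.0399] q [-0.256   0.3965  1.8076 -0.0015  0.9357 -0.1066] op 0.09
gauge xy mm -0.9670444026901625 -109.38972956810801 z 25.27314486997922
```

carry_out(motion=[0, 0, 0, 0, 0, -0.001, 1, 0, 0, 0, 0, 0, -0.001, 1, 0, 0, 0, 0, 0, -0.001, 1])

```text
time_s: 8.3
eef_pos: [0.5468, -0.0184, 0.0253]
eef_rot: [-0.462, -0.536, -0.461, 0.536]
wrist_force: [0.3, -1.2, 0.3]
opening: 0.092
```

```bash
python3 - <<'E'
from h import *
show();gl()
E
```

```text
t 8.3 p [ 0.5468 -0.0184  0.0253] jaw yaw -8.5 X [ 0.0015 -0.0018 -1.    ] F [ 0.2955 -1.1954  0.2506] T [-0.0697  0.0351 -0.0124] q [-0.25    0.3971  1.8066 -0.0017  0.936  -0.1006] op 0.092
gauge xy mm -0.9255505446376703 -106.19557088526183 z 25.309067128118713
```

carry_out(motion=[0, 0, 0, 0, 0, -0.001, 1, 0, 0, 0, 0, 0, -0.001, 1, 0, 0, 0, 0, 0, -0.001, 1])

```text
time_s: 8.6
eef_pos: [0.5471, -0.0168, 0.0253]
eef_rot: [-0.463, -0.535, -0.46, 0.536]
wrist_force: [-2.7, -7.9, 1.4]
opening: 0.089
```

```bash
python3 - <<'E'
from h import *
show();gl()
E
```

```text
t 8.6 p [ 0.5471 -0.0168  0.0253] jaw yaw -8.47 X [ 0.0009 -0.0043 -1.    ] F [-2.7063 -7.922   1.3705] T [-1.1702  0.3472  0.0212] q [-0.2452  0.3978  1.8056 -0.005   0.9362 -0.0945] op 0.089
gauge xy mm -0.8605254426833336 -104.51922524217285 z 25.33411977018918
```

Firm stop contact (−7.9 N along y) at the expected distance. I relax, release and retreat upward.

carry_out(motion=[0, 0, 0, 0, 0, 0, 1, 0, 0, 0, 0, 0, 0, 0.6, 0, 0, 0, 0, 0, 0, 0.3, 0, 0, 0, 0, 0, 0, 0.1, 0, 0, 0, 0, 0, 0, 0.1, 0, 0, 0, -0.01, 0, 0, 0.1, 0, 0, 0, -0.03, 0, 0, 0.1, 0, 0, 0, -0.04, 0, 0, 0.1, 0, 0, 0, -0.04, 0, 0, 0.1, 0, 0, 0, -0.04, 0, 0.02, 0.1])

```text
time_s: 9.6
eef_pos: [0.5394, -0.0327, 0.186]
eef_rot: [-0.459, -0.532, -0.465, 0.538]
wrist_force: [1.1, -0.7, 0.3]
opening: 0.45
```

carry_out(motion=[-8, 0, 0, -0.03, 0, 0.03, 0, -8, 0, 0, -0.03, 0, 0.03, 0, -8, 0, 0, -0.02, 0, 0.03, 0, -8, 0, 0, 0, 0, 0.01, 0])

```text
time_s: 10.0
eef_pos: [0.545, -0.1355, 0.2813]
eef_rot: [0.598, 0.379, 0.594, -0.382]
wrist_force: [0.6, 0.5, 0.3]
opening: 0.5
```

```bash
python3 - <<'E'
from h import *
show();gl()
for t in("shaft_center","ratchet_grip","shaft_home"):
  for c in("scene",):
    if t=="shaft_center":
        im=ctrl.camera(c);cv2.imwrite("pics/s5.png",cv2.resize(im[180:250,270:345],None,fx=8,fy=8,interpolation=cv2.INTER_CUBIC))
    for d in ctrl.landmark_of(c,t):
        P=w(c,d["point"]);q=P[:2]-G;print(c,t,round(d["conf"],2),P,"g",q@EX,q@EY)
E
```

```text
t 10.0 p [ 0.545  -0.1355  0.2813] jaw yaw 24.9 X [ 0.0032 -0.0058 -1.    ] F [0.6414 0.5443 0.2892] T [ 0.0044 -0.0664 -0.0353] q [-0.4528  0.1092  1.5862 -0.0039  1.4408 -0.887 ] op 0.5
gauge xy mm 14.231410706406702 -222.29948679889944 z 281.30846848871136
scene shaft_center 0.65 [ 0.3587 -0.2541  0.0062] g -0.15299251856690121 -0.36652908261418976
scene shaft_center 0.62 [0.5531 0.0282 0.0437] g -0.0013416352353830883 -0.059110333585382355
scene ratchet_grip 0.67 [0.3991 0.1455 0.1965] g -0.17071951663224988 0.034699497775255335
scene shaft_home 0.82 [0.5524 0.0309 0.0424] g -0.0025018121465177484 -0.056520518156242004
scene shaft_home 0.57 [0.3865 0.0891 0.0439] g -0.17506267712215165 -0.022910412632898655
```

View pics/s5.png

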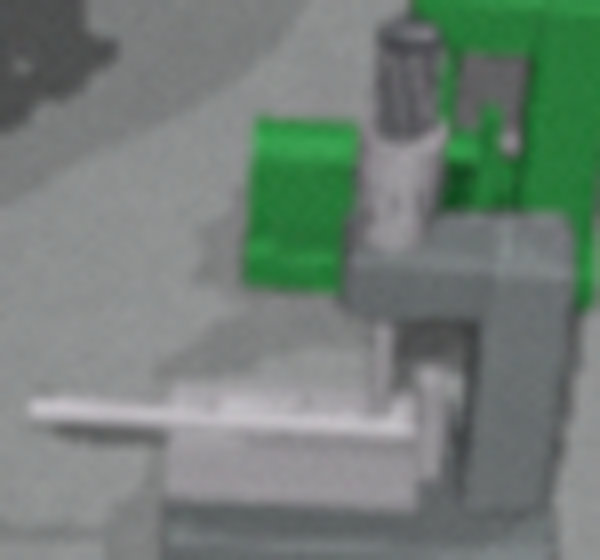

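The shaft lies in the groove with its end on the stop (crop 415,430), free of the gripper. The knob is at crop (410,80). Now I locate the knob precisely.

```bash
python3 - <<'E'
from h import *
print("open end pred",px("scene",at(0,-.125,.043)),"seen 273.7 231")
print("knob top pred",px("scene",at(0,0,.2125)),"seen ~321.3 184.4 (disc centre)")
im=ctrl.camera("top");u,v=px("top",at(0,0,.2125)).astype(int);print("top",px("top",at(0,0,.2125)),px("top",at(0,0,.175)))
cv2.imwrite("pics/t5.png",cv2.resize(im[v-25:v+35,u-30:u+40],None,fx=9,fy=9,interpolation=cv2.INTER_CUBIC));print(u-30,v-25)
for c in("top","scene"):
  for t in("ratchet_knob","ratchet_grip","thimble_mid"):
    for d in ctrl.trace(c,t):
        ys,xs=np.nonzero(d["pixels"]);print(c,t,round(d["conf"],2),xs.mean(),ys.mean(),xs.min(),xs.max(),ys.min(),ys.max(),len(xs))
E
```

```text
open end pred [273.2822 230.9404] seen 273.7 231
knob top pred [320.8897 183.2865] seen ~321.3 184.4 (disc centre)
top [247.5087 197.3402] [249.0043 199.2604]
217 172
top ratchet_knob 0.48 248.28846153846155 197.65384615384616 245 252 194 201 52
top ratchet_knob 0.41 225.2280701754386 264.140350877193 221 229 261 268 57
top ratchet_grip 0.64 254.00519287833828 205.47551928783383 227 282 189 223 1348
top ratchet_grip 0.5 248.12121212121212 197.5151515151515 244 252 193 202 66
top thimble_mid 0.63 249.3008130081301 198.869918699187 244 255 193 205 123
top thimble_mid 0.5 226.74809160305344 264.40458015267177 220 233 259 270 131
scene ratchet_knob 0.62 320.5809523809524 190.36190476190475 317 324 183 197 105
scene ratchet_knob 0.52 328.70754716981133 157.5 325 333 151 164 106
scene ratchet_grip 0.6 431.0360993905298 249.84575714955463 400 463 230 269 2133
scene ratchet_grip 0.57 328.6595744680851 157.80851063829786 325 332 151 164 94
scene thimble_mid 0.63 320.4274193548387 195.5201612903226 314 326 182 207 248
scene thimble_mid 0.5 328.2098765432099 163.16666666666666 323 332 151 173 162
```

View pics/t5.png

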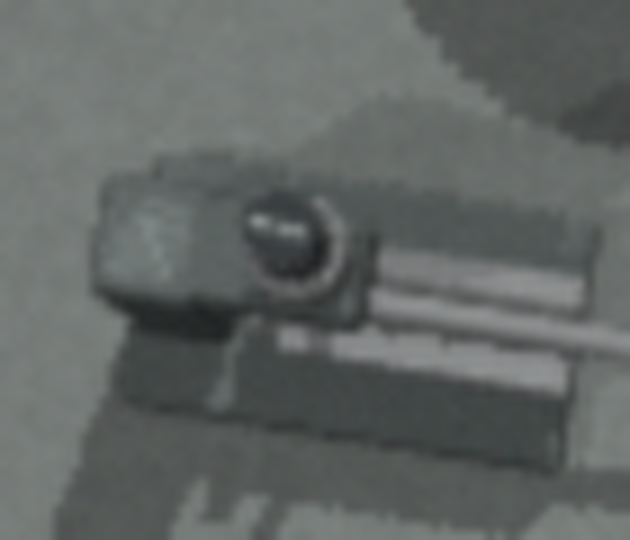

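The top crop shows the shaft in the groove, running under the spindle head, and the knob at crop (285,235), i.e. px (248.5,198). That matches my model within about 1 mm. Next I go above the knob with joint 6 wound back so one grasp suffices.

```bash
python3 - <<'E'
from h import *
o,p,r=st();n=16
rot=-131.0
tgt=np.array([.563,.0865,.25])
for i in range(n):
    ri=r*R.from_rotvec([np.radians(rot*i/n),0,0]);print(round(rot/n,2),np.round(ri.inv().apply((tgt-p)/n),4).tolist())
E
```

```text
-8.19 [0.0016, 0.0068, -0.0119]
-8.19 [0.0016, 0.0084, -0.0108]
-8.19 [0.0016, 0.0099, -0.0095]
-8.19 [0.0016, 0.0111, -0.008]
-8.19 [0.0016, 0.0122, -0.0063]
-8.19 [0.0016, 0.0129, -0.0045]
-8.19 [0.0016, 0.0134, -0.0026]
-8.19 [0.0016, 0.0137, -0.0007]
-8.19 [0.0016, 0.0136, 0.0013]
-8.19 [0.0016, 0.0133, 0.0032]
-8.19 [0.0016, 0.0127, 0.0051]
-8.19 [0.0016, 0.0119, 0.0068]
-8.19 [0.0016, 0.0108, 0.0084]
-8.19 [0.0016, 0.0095, 0.0099]
-8.19 [0.0016, 0.008, 0.0111]
-8.19 [0.0016, 0.0063, 0.0122]
```

carry_out(motion=[-8.2, 0, 0, 0.0016, 0.0068, -0.012, 0, -8.2, 0, 0, 0.0016, 0.0084, -0.011, 0, -8.2, 0, 0, 0.0016, 0.01, -0.0095, 0, -8.2, 0, 0, 0.0016, 0.011, -0.008, 0, -8.2, 0, 0, 0.0016, 0.012, -0.006, 0, -8.2, 0, 0, 0.0016, 0.013, -0.0045, 0, -8.2, 0, 0, 0.0016, 0.0135, -0.0025, 0, -8.2, 0, 0, 0.0016, 0.0135, -0.0005, 0, -8.2, 0, 0, 0.0016, 0.0135, 0.0015, 0, -8.2, 0, 0, 0.0016, 0.013, 0.003, 0])

```text
time_s: 11.55
eef_pos: [0.5524, 0.0108, 0.2574]
eef_rot: [0.694, -0.12, 0.699, 0.121]
wrist_force: [-1.0, -0.1, -0.1]
opening: 0.5
```

carry_out(motion=[-8.2, 0, 0, 0.0016, 0.0127, 0.005, 0, -8.2, 0, 0, 0.0016, 0.012, 0.007, 0, -8.2, 0, 0, 0.0016, 0.011, 0.0085, 0, -8.2, 0, 0, 0.0016, 0.0095, 0.01, 0, -8.2, 0, 0, 0.0016, 0.008, 0.011, 0, -6, 0, 0, 0.0016, 0.006, 0.012, 0, 0, 0, 0, 0, 0, 0, 0])

```text
time_s: 12.25
eef_pos: [0.5527, 0.0999, 0.2458]
eef_rot: [0.58, -0.398, 0.586, 0.402]
wrist_force: [0.0, 0.2, -0.2]
opening: 0.506
```

```bash
python3 - <<'E'
from h import *
show();gl();o,p,r=st()
print(r.inv().apply(np.array([.563,.0865,p[2]])-p), np.degrees((r.inv()*down(np.radians(155))).as_rotvec()))
E
```

```text
t 12.25 p [0.5527 0.0999 0.2458] jaw yaw 158.81 X [-0.0101 -0.0001 -0.9999] F [ 0.0253  0.1949 -0.2038] T [ 0.0373 -0.0147 -0.0932] q [-0.0322  0.1459  1.6172 -0.0005  1.3887 -2.8039] op 0.506
gauge xy mm -12.165187273831878 11.762411534485196 z 245.83773546164792
[-0.0001 -0.0145 -0.0088] [ 3.8096 -0.2335 -0.53  ]
```

carry_out(motion=[0, -0.2, -0.5, 0, -0.0145, -0.009, 0, 0, 0, 0, 0, 0, 0, 0])

```text
time_s: 12.45
eef_pos: [0.5636, 0.0853, 0.2457]
eef_rot: [0.584, -0.399, 0.584, 0.398]
wrist_force: [0.5, -0.5, 0.1]
opening: 0.498
```

```bash
python3 - <<'E'
from h import *
show();gl();o,p,r=st()
print(r.inv().apply(np.array([.563,.0865,.181])-p), np.degrees((r.inv()*down(np.radians(159))).as_rotvec()))
E
```

```text
t 12.45 p [0.5636 0.0853 0.2457] jaw yaw 158.6 X [ 0.0001 -0.0009 -1.    ] F [ 0.4604 -0.4543  0.1016] T [0.0502 0.048  0.0011] q [-0.0575  0.1576  1.6041 -0.0009  1.3797 -2.8255] op 0.498
gauge xy mm 0.7724249710864362 -1.1379830922714584 z 245.68919055538333
[0.0647 0.001  0.001 ] [-0.3985 -0.0445  0.0226]
```

carry_out(motion=[0, 0, 0, 0.02, 0.001, 0.001, 0, 0, 0, 0, 0.02, 0, 0, 0, 0, 0, 0, 0.012, 0, 0, 0, 0, 0, 0, 0.006, 0, 0, 0, 0, 0, 0, 0, 0, 0, 0])

```text
time_s: 12.95
eef_pos: [0.565, 0.0818, 0.1871]
eef_rot: [0.587, -0.395, 0.586, 0.393]
wrist_force: [0.5, 0.5, -0.8]
opening: 0.497
```

```bash
python3 - <<'E'
from h import *
show();gl();o,p,r=st()
print(r.inv().apply(np.array([.563,.0865,.181])-p), np.degrees((r.inv()*down(np.radians(159))).as_rotvec()))
im=ctrl.camera("scene");cv2.imwrite("pics/s6.png",cv2.resize(im[150:240,270:370],None,fx=6,fy=6,interpolation=cv2.INTER_CUBIC))
E
```

```text
t 12.95 p [0.565  0.0818 0.1871] jaw yaw 157.82 X [ 0.0028 -0.0015 -1.    ] F [ 0.5016  0.5121 -0.8236] T [-0.0213  0.0278 -0.0131] q [-0.0633  0.2128  1.6622 -0.0014  1.2636 -2.8173] op 0.497
gauge xy mm 2.6994646971264724 -4.370269491766803 z 187.0963677485016
[0.0061 0.0037 0.0036] [-1.1824 -0.0237  0.1809]
```

View pics/s6.png

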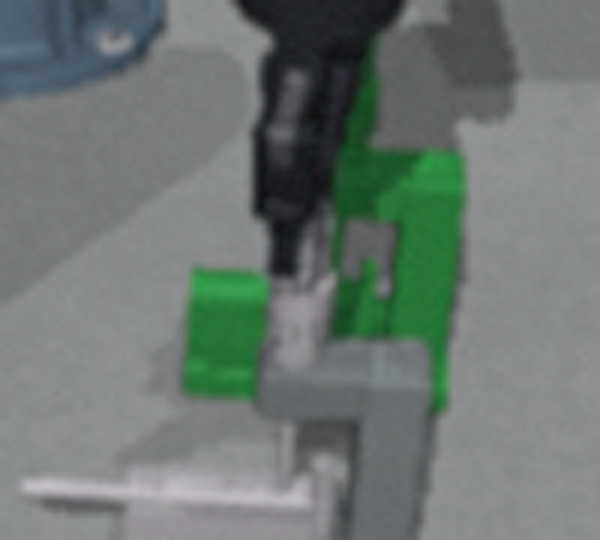

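The fingers straddle the knob, a little towards −y (finger at crop x≈285 against knob/thimble axis x≈305). I correct that, lower 5 mm, and close.

carry_out(motion=[-1, 0, 0, 0.002, 0.0037, 0.0036, 0, 0, 0, 0, 0.002, 0, 0, 0, 0, 0, 0, 0, 0, 0, 0])

```text
time_s: 13.3
eef_pos: [0.5644, 0.0869, 0.1856]
eef_rot: [0.585, -0.402, 0.581, 0.398]
wrist_force: [-1.1, 0.6, 0.1]
opening: 0.498
```

```bash
python3 - <<'E'
from h import *
show();gl();o,p,r=st()
print(r.inv().apply(np.array([.563,.0865,.181])-p), np.degrees((r.inv()*down(np.radians(159))).as_rotvec()))
E
```

```text
t 13.3 p [0.5644 0.0869 0.1856] jaw yaw 158.89 X [ 0.0071 -0.0018 -1.    ] F [-1.1469  0.6204  0.1054] T [-0.0438  0.01    0.0298] q [-0.0543  0.2118  1.6667 -0.0014  1.2558 -2.827 ] op 0.498
gauge xy mm 1.3468800397518783 0.5610637579704688 z 185.58272902695225
[ 0.0046  0.0012 -0.0008] [-0.1084  0.0525  0.4175]
```

carry_out(motion=[0, 0, 0.4, 0.002, 0.001, -0.0008, 0, 0, 0, 0, 0.002, 0, 0, 0.2, 0, 0, 0, 0, 0, 0, 0.4])

```text
time_s: 13.6
eef_pos: [0.5636, 0.0868, 0.1822]
eef_rot: [0.584, -0.4, 0.582, 0.4]
wrist_force: [-0.4, 0.1, -0.4]
opening: 0.302
```

```bash
python3 - <<'E'
from h import *
show();gl();o,p,r=st()
print(r.inv().apply(np.array([.563,.0865,.181])-p), np.degrees((r.inv()*down(np.radians(159))).as_rotvec()))
E
```

```text
t 13.6 p [0.5636 0.0868 0.1822] jaw yaw 158.92 X [ 0.0017  0.0008 -1.    ] F [-0.3624  0.0878 -0.3523] T [ 0.0153  0.0251 -0.0059] q [-0.0559  0.2171  1.6677  0.001   1.2552 -2.8299] op 0.302
gauge xy mm 0.5160308668016972 0.33004626915891583 z 182.20128714488246
[ 0.0012  0.0004 -0.0004] [-0.0755  0.0796  0.0729]
```

Well centred; close.

carry_out(motion=[0, 0, 0, 0, 0, 0, 0.5, 0, 0, 0, 0, 0, 0, 0.7, 0, 0, 0, 0, 0, 0, 1, 0, 0, 0, 0, 0, 0, 1])

```text
time_s: 14.0
eef_pos: [0.5637, 0.0867, 0.1825]
eef_rot: [0.584, -0.4, 0.582, 0.4]
wrist_force: [-1.4, 0.4, 0.6]
opening: 0.239
```

```bash
python3 - <<'E'
from h import *
show();gl()
E
```

```text
t 14.0 p [0.5637 0.0867 0.1825] jaw yaw 158.91 X [ 0.0018  0.0009 -1.    ] F [-1.3521  0.4393  0.5878] T [-0.0177 -0.0264  0.036 ] q [-0.056   0.2169  1.6673  0.001   1.2556 -2.8299] op 0.239
gauge xy mm 0.639293658517618 0.26891010804944615 z 182.48233673635684
```

carry_out(motion=[5, 0, 0, 0.00017, 0, 0, 1, 5, 0, 0, 0.00017, 0, 0, 1, 5, 0, 0, 0.00017, 0, 0, 1, 5, 0, 0, 0.00017, 0, 0, 1, 5, 0, 0, 0.00017, 0, 0, 1, 5, 0, 0, 0.00017, 0, 0, 1])

```text
time_s: 14.6
eef_pos: [0.5639, 0.0865, 0.1814]
eef_rot: [0.67, -0.229, 0.668, 0.229]
wrist_force: [-0.1, -0.4, 1.2]
opening: 0.238
```

```bash
python3 - <<'E'
from h import *
show();gl()
E
```

```text
t 14.6 p [0.5639 0.0865 0.1814] jaw yaw 127.8 X [ 0.0025  0.0005 -1.    ] F [-0.0905 -0.3669  1.182 ] T [ 0.029  -0.007   0.0499] q [-0.0562  0.2181  1.6682  0.0007  1.2528 -2.287 ] op 0.238
gauge xy mm 0.922064909837672 0.12234458567855476 z 181.3963124302117
```

carry_out(motion=[6, 0, 0, 0.0002, 0, 0, 1, 6, 0, 0, 0.0002, 0, 0, 1, 6, 0, 0, 0.0002, 0, 0, 1, 6, 0, 0, 0.0002, 0, 0, 1, 6, 0, 0, 0.0002, 0, 0, 1])

```text
time_s: 15.1
eef_pos: [0.5641, 0.0861, 0.1803]
eef_rot: [0.707, -0.041, 0.705, 0.04]
wrist_force: [-0.1, -0.4, 0.4]
opening: 0.238
```

```bash
python3 - <<'E'
from h import *
show();gl()
E
```

```text
t 15.1 p [0.5641 0.0861 0.1803] jaw yaw 96.55 X [ 0.0028 -0.0001 -1.    ] F [-0.0824 -0.4481  0.3682] T [-0.0535  0.0765  0.0168] q [-0.0564  0.2193  1.669   0.      1.2504 -1.7416] op 0.238
gauge xy mm 1.1247778475399324 -0.1954780790495555 z 180.32300705287628
```

carry_out(motion=[6, 0, 0, 0.0002, 0, 0, 1, 6, 0, 0, 0.0002, 0, 0, 1, 6, 0, 0, 0.0002, 0, 0, 1, 6, 0, 0, 0.0002, 0, 0, 1])

```text
time_s: 15.5
eef_pos: [0.5641, 0.0858, 0.1794]
eef_rot: [0.699, 0.113, 0.697, -0.114]
wrist_force: [-0.6, -0.7, 1.5]
opening: 0.235
```

```bash
python3 - <<'E'
from h import *
show()
E
```

```text
t 15.5 p [0.5641 0.0858 0.1794] jaw yaw 71.53 X [ 0.0027 -0.0007 -1.    ] F [-0.5635 -0.6822  1.4666] T [-0.0521  0.0719  0.0732] q [-0.0566  0.2203  1.6698 -0.0006  1.2488 -1.3048] op 0.235
```

carry_out(motion=[6, 0, 0, 0.0002, 0, 0, 1, 6, 0, 0, 0.0002, 0, 0, 1, 6, 0, 0, 0.0002, 0, 0, 1])

```text
time_s: 15.8
eef_pos: [0.564, 0.0856, 0.1788]
eef_rot: [0.671, 0.226, 0.669, -0.226]
wrist_force: [0.2, -0.1, 0.8]
opening: 0.238
```

```bash
python3 - <<'E'
from h import *
show()
E
```

```text
t 15.8 p [0.564  0.0856 0.1788] jaw yaw 52.76 X [ 0.0024 -0.0011 -1.    ] F [ 0.23   -0.1057  0.7664] T [-0.0171  0.1207  0.0317] q [-0.0567  0.221   1.6704 -0.001   1.2478 -0.9772] op 0.238
```

carry_out(motion=[6, 0, 0, 0.0002, 0, 0, 1, 6, 0, 0, 0.0002, 0, 0, 1, 6, 0, 0, 0.0001, 0, 0, 1])

```text
time_s: 16.1
eef_pos: [0.5638, 0.0855, 0.1783]
eef_rot: [0.625, 0.332, 0.623, -0.332]
wrist_force: [-0.2, -0.0, -0.1]
opening: 0.236
```

```bash
python3 - <<'E'
from h import *
show()
E
```

```text
t 16.1 p [0.5638 0.0855 0.1783] jaw yaw 34.0 X [ 0.002  -0.0014 -1.    ] F [-0.1915 -0.0353 -0.0655] T [ 0.0263  0.1082 -0.0235] q [-0.0568  0.2215  1.6709 -0.0014  1.2472 -0.6497] op 0.236
```

carry_out(motion=[6, 0, 0, 0.0001, 0, 0, 1, 6, 0, 0, 0, 0, 0, 1, 6, 0, 0, 0, 0, 0, 1, 6, 0, 0, 0, 0, 0, 1, 6, 0, 0, 0, 0, 0, 1, 6, 0, 0, 0, 0, 0, 1])

```text
time_s: 16.7
eef_pos: [0.5634, 0.0854, 0.1782]
eef_rot: [-0.485, -0.515, -0.484, 0.515]
wrist_force: [-1.0, -1.0, 1.6]
opening: 0.237
```

```bash
python3 - <<'E'
from h import *
show();o,p,r=st()
im=ctrl.camera("scene");cv2.imwrite("pics/s7.png",cv2.resize(im[150:240,270:370],None,fx=6,fy=6,interpolation=cv2.INTER_CUBIC))
E
```

```text
t 16.7 p [0.5634 0.0854 0.1782] jaw yaw -3.52 X [ 0.0009 -0.0018 -1.    ] F [-1.0246 -0.973   1.6154] T [-0.0071  0.1231  0.0985] q [-0.0568  0.2214  1.6711 -0.0019  1.248   0.0052] op 0.237
```

View pics/s7.png

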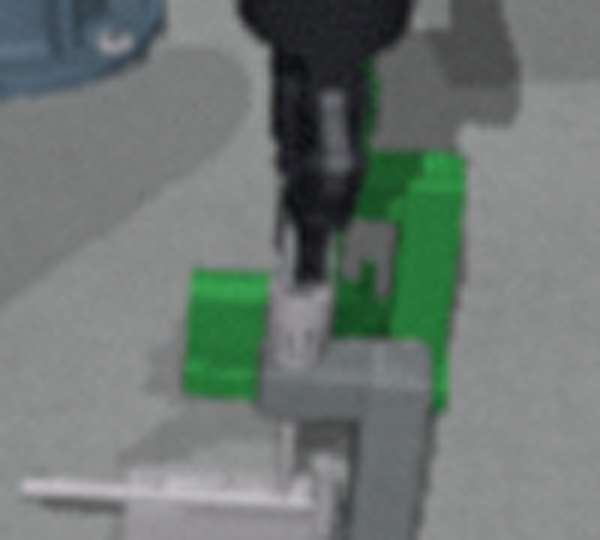

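The shaft is still home and the thimble has sunk (its top at crop y≈288, before ≈280). The height no longer falls and the vertical load is small, so I keep turning for clear slip.

carry_out(motion=[6, 0, 0, 0, 0, 0, 1, 6, 0, 0, 0, 0, 0, 1, 6, 0, 0, 0, 0, 0, 1, 6, 0, 0, 0, 0, 0, 1, 6, 0, 0, 0, 0, 0, 1, 6, 0, 0, 0, 0, 0, 1, 6, 0, 0, 0, 0, 0, 1, 6, 0, 0, 0, 0, 0, 1, 6, 0, 0, 0, 0, 0, 1, 6, 0, 0, 0, 0, 0, 1])

```text
time_s: 17.75
eef_pos: [0.5628, 0.0858, 0.1782]
eef_rot: [-0.154, -0.69, -0.153, 0.69]
wrist_force: [-0.2, -0.9, 0.7]
opening: 0.238
```

```bash
python3 - <<'E'
from h import *
show()
T=[]
for i in range(6): ctrl.camera("scene");o=ctrl.get_obs();T.append(np.r_[o["wrist_force"],o["torque"]])
print(np.mean(T,0))
E
```

```text
t 17.75 p [0.5628 0.0858 0.1782] jaw yaw -64.88 X [-0.0003 -0.0013 -1.    ] F [-0.1639 -0.8738  0.6704] T [0.0777 0.08   0.0602] q [-0.0564  0.2211  1.6714 -0.0013  1.2493  1.0765] op 0.238
[-0.3932  0.4138  0.7554  0.0872  0.0988  0.0381]
```

carry_out(motion=[0, 0, 0, 0, 0, 0, 0.5, 0, 0, 0, 0, 0, 0, 0.2, 0, 0, 0, 0, 0, 0, 0, 0, 0, 0, 0, 0, 0, 0, 0, 0, 0, -0.01, 0, 0, 0, 0, 0, 0, -0.03, 0, 0, 0, 0, 0, 0, -0.04, 0, 0, 0])

```text
time_s: 18.75
eef_pos: [0.5591, 0.0858, 0.2545]
eef_rot: [-0.156, -0.685, -0.158, 0.694]
wrist_force: [0.9, -0.2, 0.2]
opening: 0.503
```

```bash
python3 - <<'E'
from h import *
show();o,p,r=st()
print(r.inv().apply(np.array([0,-.03,0.])))
E
```

```text
t 18.75 p [0.5591 0.0858 0.2545] jaw yaw -64.37 X [-0.0131 -0.001  -0.9999] F [ 0.8641 -0.2191  0.1567] T [-0.0507 -0.0294  0.0054] q [-0.0566  0.1503  1.5945 -0.0017  1.4098  1.0672] op 0.503
[0.    0.027 0.013]
```

carry_out(motion=[0, 0, 0, -0.02, 0.027, 0.013, 0, 0, 0, 0, -0.02, 0.027, 0.013, 0, 0, 0, 0, -0.01, 0.027, 0.013, 0, 0, 0, 0, 0, 0.027, 0.013, 0, 0, 0, 0, 0, 0.027, 0.013, 0, 0, 0, 0, 0, 0.027, 0.013, 0, 0, 0, 0, 0, 0, 0, 0])

```text
time_s: 19.45
eef_pos: [0.5635, -0.1, 0.3225]
eef_rot: [0.161, 0.691, 0.156, -0.687]
wrist_force: [-0.0, 0.1, -0.1]
opening: 0.499
```

```bash
python3 - <<'E'
from h import *
show()
im=ctrl.camera("scene");a=cv2.imread("pics/scene0.png")
z=lambda i:cv2.resize(i[178:245,268:344],(456,402),interpolation=cv2.INTER_CUBIC)[:,30:426]
cv2.imwrite("pics/s8.png",np.hstack([z(a),z(im)]))
for t in("spindle","shaft_center","ratchet_grip","thimble_mid"):
    for d in ctrl.landmark_of("scene",t):
        P=w("scene",d["point"]);q=P[:2]-G;print(t,round(d["conf"],2),P,"g",q@EX,q@EY)
for d in ctrl.trace("scene","ratchet_knob"):
    ys,xs=np.nonzero(d["pixels"]);print(xs.mean(),ys.mean(),ys.min(),ys.max())
E
```

```text
t 19.45 p [ 0.5635 -0.1     0.3225] jaw yaw -64.08 X [ 0.0073 -0.0061 -1.    ] F [-0.003   0.1378 -0.1436] T [0.0071 0.0153 0.0177] q [-0.3813  0.1076  1.5065 -0.0029  1.5185  0.7372] op 0.499
spindle 0.66 [0.56   0.091  0.0488] g -0.0036446761919632065 0.004063638756948626
spindle 0.54 [0.4002 0.1409 0.0549] g -0.16892993972986145 0.030316837600219988
spindle 0.22 [0.5641 0.0858 0.0004] g 0.001151238540386406 -0.0005744141092664002
shaft_center 0.55 [0.5545 0.0293 0.0426] g -0.00019408424984315397 -0.05785180130587039
shaft_center 0.43 [ 0.3578 -0.2533  0.0089] g -0.15396688396587177 -0.3658102347183768
ratchet_grip 0.68 [0.5646 0.0875 0.1938] g 0.0014231087077309621 0.0012002517578915289
ratchet_grip 0.54 [0.4001 0.1428 0.2001] g -0.16929716276478515 0.032177249099116075
ratchet_grip 0.52 [ 0.5681  0.0888 -0.0051] g 0.004673343116043142 0.0030469756345746376
ratchet_grip 0.2 [ 0.4149  0.3533 -0.0024] g -0.18505410675973274 0.24262175078957074
thimble_mid 0.56 [0.399  0.1458 0.1625] g -0.1708290220918491 0.03503627070411125
thimble_mid 0.49 [0.5595 0.0855 0.1539] g -0.003275014313218355 -0.001503753324794405
328.6770833333333 157.5625 151 164
320.7894736842105 190.47368421052633 184 198
```

Picture quota is used up, so I measure the knob/thimble descent by sub-pixel matching against the first picture.

```bash
python3 - <<'E'
from h import *
a=cv2.cvtColor(cv2.imread("pics/scene0.png"),6).astype(np.float32);b=cv2.cvtColor(ctrl.camera("scene"),6).astype(np.float32)
print("expected px per 4mm",px("scene",at(0,0,.18))-px("scene",at(0,0,.184)))
def m(n,x0,x1,y0,y1,r=4,k=8):
    A=cv2.resize(a[y0:y1,x0:x1],None,fx=k,fy=k,interpolation=2);B=cv2.resize(b[y0-r:y1+r,x0-r:x1+r],None,fx=k,fy=k,interpolation=2)
    _,v,_,l=cv2.minMaxLoc(cv2.matchTemplate(B,A,5));print(n,v,l[0]/k-r,l[1]/k-r)
m("knob top",315,327,179,190);m("knob/thimble seam",313,328,192,204);m("frame (fixed)",313,342,210,222);m("green knob (fixed)",323,336,148,166)
print(px("scene",at(0,0,.174)),px("scene",at(0,0,.212)))
E
```

```text
expected px per 4mm [-0.1077  1.2196]
knob top 0.9632245302200317 0.0 1.375
knob/thimble seam 0.9754778742790222 0.0 1.0
frame (fixed) 0.9927240014076233 0.0 0.0
green knob (fixed) 0.9986385107040405 0.0 0.0
[319.8413 195.1532] [320.8758 183.4435]
```

```bash
python3 - <<'E'
from h import *
print(ctrl.hand_in())
E
```

```text
the job is handed in; nothing more can be done
None
```

The shaft is clamped in the grey bench micrometer and the ratchet has slipped. I handed the job in at about 20 s of the 72 s allowed; no verdict was reported.

- **Placing:** I gripped the bare steel shaft by its −y overhang, lowered it into the vee and slid it home. It met the end stop at about 8 N, and I let go. A picture then showed the open end within half a pixel of the fully home position.
- **Clamping:** I turned only the ratchet knob, clockwise, by about 3.9 rad in one grasp. Vertical force stayed under 2 N.
- **Slip:** The free travel is at most 2.25 rad, so the knob slipped by at least about 1.6 rad, assuming the pads did not slip on the knob. I could not read the slip directly.
- **Last checks:** Image matching showed the knob and thimble 3.3–4.5 mm lower. The detector still put the shaft centre within about 3 mm of home. The gripper was clear, with wrist force near zero.
- **Disagreed or not done:** The network's outline of the knob showed almost no descent (0.1 pixel), against 1.0–1.4 pixels from the matching, and I relied on the matching. The picture limit stopped me viewing the final picture, so this rests on numbers. I did not check the other things on the table separately, though the path kept clear of them.

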